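# Eject the backup cartridge and catch it

## Robot

A 6-joint arm with a two-finger parallel gripper is mounted at the origin on the work surface. World frame = base frame: x ahead of the robot, y to its left, z up, the work surface at z = 0. Lengths are in mm, angles in degrees, forces in N, time in s.
With the tool pointing down it reaches from about 350 to 850 mm from the base axis. Payload 8.1 kg.
Tool frame: the origin (TCP) lies midway between the tips of the shut fingers; the grasp point (between the pads) lies 19 mm behind it (r.grasp_offset is the distance from the TCP to the grasp point, in mm); z points along the fingers, x is the direction in which the jaws open and shut, and the axes are right-handed (so a half turn about z gives the same grasp; the last joint's range is limited). The gripper opens to 85 mm and grips with 20 to 120 N. Pads are 22 mm wide; open, the fingers measure 114 mm over their backs; the gripper's body (76 mm by 85 mm) begins 54 mm behind the grasp point. The pads swing forward as they close: fully open they stand 13 mm farther back than shut.
Start: joints at [66.899, 7.471, 85.268, -0, 87.261, -4.893], TCP at [187.465, 569.967, 231.292] pointing down, gripper open.
Joint ranges: [-169.43, 169.43], [-51.17, 129.36], [1.28, 143.12], [-76.62, 256.62], [0, 156.53], [-152.29, 152.29]. Speed limits (degrees/s): [136.94, 136.94, 159.86, 180, 180, 180].

## Interface

Orientations are given as [roll, pitch, yaw] about the fixed x, y, z axes, in that order (R = Rz(yaw) Ry(pitch) Rx(roll)).
In Python, from bench import r, optics, hand_in gives the robot as it stands.
- The arm moves only by the shell command python3 -m pendant 'ROWS' [FORCE]. ROWS is JSON, a list of rows, each a list of 5 numbers: the opening, from 0 (shut) to 1 (fully open), then the shift along the tool's x, y, z in mm, then the turn about the tool's z in degrees. A call has 1 to 10 rows; each row shifts and turns the commanded pose from where the row before left it, along the tool's axes as they then stand; what a row does not reach is not made up. A row lasts 1/10 s, in which the tool goes at most 50 mm and 8.59 degrees, less where a joint would pass 70% of its speed; a pose out of reach is approached as far as the arm can. A call with a gripper value outside its range is refused whole. The fingers move at their own pace and stop on an object; FORCE is the grip in N (left out, the last holds). Time passes only in rows, so rows that do not move let the fingers close. It gives the time, the measured TCP pose, the force and the opening at its end, in the units of the state.
- r.sense(): the state, without advancing time (a new reading comes with each control period).
- optics.snapshot(name): name is "side" or "top"; returns (picture, depth): 420x560x3 uint8, blue, green, red; 420x560 float32, mm along the optical axis (not along the pixel's ray), 0 where there is no reading.
- optics.camera_params(name): a dict with "camera_matrix" (3x3 intrinsics, pixels), "eye" and "orientation" of the camera in the world. Camera axes: x right, y down, z forward; pixel columns grow to the right and rows downward; lengths in mm; the calibration is good to about 2 mm. A picture is of the moment at which its call begins. camera_params takes no time and is no camera call.
- hand_in(): hands the job in, once; it reports no verdict.
Trained networks look in the newest picture that a camera, given by its name, has taken for a name from the list of things; names that differ only in an ending like _2 or _b are one class to them, and where a whole thing is asked for, a point or a joint stands for the part that bears it (a point fixed in the world has none). Each returns a list of dicts, best first, with "score" (0 to 1); they miss things now and then, are a little off and sometimes report something else, mostly with a low value. They report only what shows in the picture. A call takes as long as a camera call.
- optics.search_frame(camera, query): "at" ([x, y, z] in mm, in world coordinates, good to about 4 mm: the middle of the surface that is visible of it).
The state is a dict: "time": time; "joint_pos": joint angles; "qd": joint speeds; "joint_efforts": joint torques, N m; "tool_pos": TCP position; "tcp_rot": TCP orientation; "ft_force": force on the tool from outside, world axes, zero at the start; "wrist_torque": the same for the moment, N m; "finger_gap": finger opening in mm.
Only numpy, scipy, OpenCV 4.12 (cv2) and the standard library are available. Lean on these libraries where they do the work, as an engineer would, in place of code of your own. Each camera call takes 0.05 s, during which the arm holds its last target. There are 200 camera calls.

## Task

Eject the backup cartridge from the dock on the desk: push the eject key in with one finger and, with the other finger standing in front of the slot, stop the cartridge as its spring throws it out. Then draw the fingers back slowly so that the cartridge follows until the spring is spent, and move clear, leaving the cartridge standing a few centimetres out of the slot, level in its guides, ready to be taken. Only touch the cartridge: do not lift it or take it out, never let it shoot far out of the slot, and leave the mouse, the cup and the spare cartridge where they are.

Things in the scene. Friction and masses are not known exactly. Their poses are not given: they have to be found in the camera images.
- dock: Backup dock: grey plastic box fixed flat on the desk, 170 mm deep (x), 136 mm wide (y), 54 mm high. Origin on the desk, half-way along the depth, below the middle of the slot. x points from its front into the dock, z up, y along the front. Its front face (x = -85 mm) looks away from the robot, or part-way to its left; its sides are at y = +52 and -84 mm.
- slot (a point): Middle of the slot's mouth, in the plane of the dock's front face, 28 mm above the desk; axes as the dock's. The slot is 88 mm wide (y) and 25 mm high (16 to 41 mm above the desk).
- key_face (a point): Middle of the outer face of the eject key, which moves with it: a black rectangular push key beside the slot, 20 mm wide (y) and 18 mm high, standing 12 mm out of the front face at y = -65.5 mm of the dock, 27 mm above the desk.
- eject_key (a joint): Travel of the eject key in m: 0 = out (at rest), 0.006 = pushed fully in, straight into the front face (along the dock's x axis); 6 mm of it still stand out then. Spring return, 2 N rising to 4 N, and some 2 N more until the latch lets the cartridge go at 3 to 5 mm.
- cartridge: Black block in the slot, 119 (x) x 86 (y) x 24 mm, 0.17 kg, loose, 1 mm of play each side; origin under its centre, axes as the dock's. Latched at first; when the key is pushed in a spring throws it out of the front (7 N, falling to 3.6 N at the end of its stroke, 30 mm out). Unstopped, it shoots on out of the slot. Once 12 mm out it cannot latch again and the key may be let go.
- cartridge_front (a point): Middle of the cartridge's front end (the face 86 mm wide and 24 mm high that shows in the slot), 28 mm above the desk. Flush with the dock's front face at the start, where it coincides with slot; it comes out along the dock's -x axis.
- mouse: Computer mouse beside the dock, 105 x 64 mm, 36 mm high; origin on the desk under its centre. Leave it.
- cup: Lidded paper cup, 85 mm across, 117 mm high; origin at the centre of its underside. Leave it.
- spare: Spare cartridge lying flat on the desk, same shape and size as the one in the dock. Leave it.

How it is judged (in metres and radians):
On the way, in this order (a step that is already met when the one before it is completed fails the run):
1. the eject key is pushed in (value of joint eject_key above 0.0022 m).
2. the cartridge has popped out of the slot and is stopped against a finger (x of cartridge_front in the frame of slot between -0.055 and -0.004 m and contact force between cartridge and the fingers above 0.3 N), for 0.1 s.
At the end, for the whole second after the job is handed in: The cartridge rests in the slot's guides with its front 20 to 55 mm out of the slot, level and in line with the dock (within about 5 degrees); the eject key is back out (within 1.5 mm); mouse, cup and spare cartridge within 20 mm of where they were (x of cartridge_front in the frame of slot between -0.055 and -0.02 m and distance between cartridge_front and slot below 0.056 m and angle between cartridge's own z axis and vertical below 0.1 rad and angle between the x axis of cartridge and the x axis of dock, either way round below 0.08 rad and linear speed of cartridge below 0.01 m/s and value of joint eject_key below 0.0015 m and distance of each of mouse, cup, spare from where it was at the start of the episode below 0.02 m); the robot touches nothing.
It fails at once if the cartridge slid more than 60 mm out of the slot (x of cartridge_front in the frame of slot below -0.06 m).
It fails at once if the cartridge was lifted or tipped (z of cartridge in the frame of dock above 0.024 m or angle between cartridge's own z axis and vertical above 0.15 rad).
It fails at once if the mouse, the cup or the spare cartridge was disturbed (distance of any of mouse, cup, spare from where it was at the start of the episode above 0.025 m or angle between cup's own z axis and vertical above 0.4 rad).
It also fails if it takes over 32 s, if anything falls off the work surface, if the arm or the gripper's body presses on something with over 40 N, if the wrist force passes 120 N, or if a joint passes its speed limit or range.

## Working session

There is one attempt and no reset: what is moved stays moved. The work goes in short steps, Python scripts to look and compute and a shell command to move; the robot and the scene stay as the last step left them, time stands still between calls to the robot, and variables do not carry over. Pictures are saved under pics/ and viewed, about 8 in all and at most 12, crops included, and the job is handed in when it is done.

```bash
ls; mkdir -p pics; cat > h.py <<'E'
import numpy as np,cv2
from bench import r,optics,hand_in
from scipy.spatial.transform import Rotation as R
def cam(n):
    p=optics.camera_params(n); return p
E
python3 - <<'E'
from h import *
s=r.sense(); print(s)
ims=[]
for n in("side","top"):
    p=cam(n); print(n,p)
    im,d=optics.snapshot(n); cv2.imwrite(f"pics/{n}0.png",im); np.save(f"pics/{n}0.npy",d)
    for q in("dock","slot","key_face","eject_key","cartridge","cartridge_front","mouse","cup","spare"):
        try: print(q,[(np.round(x["at"]),round(x["score"],2)) for x in optics.search_frame(n,q)[:3]])
        except Exception as e: print(q,e)
print(r.sense()["time"])
E
```

```text
pics
{'time': 0.0, 'joint_pos': array([ 6.68978356e+01,  7.51750606e+00,  8.53314936e+01, -7.92196494e-04,
        8.72621661e+01, -4.89396732e+00]), 'qd': array([-0.06345479,  0.02310514,  0.04549188, -0.00634216, -0.02489453,
       -0.03787906]), 'joint_efforts': array([ 2.15702428e-03, -5.69371819e+01, -5.00572193e+01,  3.23743125e-04,
        1.38233797e-02,  4.63595200e-05]), 'tool_pos': array([187.24892603, 569.42863463, 230.19822766]), 'tcp_rot': array([-1.79991305e+02,  1.10828009e-01,  7.17918500e+01]), 'ft_force': array([-0.35680987,  0.27559457, -0.31991041]), 'wrist_torque': array([-0.00955986,  0.02316068,  0.00939491]), 'finger_gap': 85.63510543969186}
side {'camera_matrix': array([[541.45938406,   0.        , 273.23258703],
       [  0.        , 541.45938406, 213.53028202],
       [  0.        ,   0.        ,   1.        ]]), 'eye': array([480.47558947, 843.71721022, 861.58983166]), 'orientation': array([-1.33966695e+02, -6.57637540e-02, -1.75860739e+02])}
dock [(array([452., 109.,  50.]), 0.59)]
slot [(array([455., 110.,  52.]), 0.9)]
key_face [(array([514., 178.,  3
[... 235 characters left out ...]
2)]
spare [(array([ 552., -152.,   25.]), 0.7), (array([515., 177.,  33.]), 0.34)]
top {'camera_matrix': array([[481.01908536,   0.        , 278.50368226],
       [  0.        , 481.01908536, 212.78299461],
       [  0.        ,   0.        ,   1.        ]]), 'eye': array([ 433.26632527,    3.31666269, 1125.30350845]), 'orientation': array([-1.75045424e+02, -5.60015025e-03, -9.11997082e+01])}
dock [(array([450.,  92.,  54.]), 0.82)]
slot [(array([449.,  91.,  53.]), 0.75)]
key_face []
eject_key []
cartridge []
cartridge_front []
mouse [(array([513., -50.,  35.]), 0.84), (array([385., 233., 115.]), 0.73)]
cup [(array([387., 233., 115.]), 0.97)]
spare [(array([ 554., -166.,   28.]), 0.59)]
1.0
```

```bash
cat >> h.py <<'E'
def cloud(n,d):
    p=optics.camera_params(n);K=p["camera_matrix"]
    v,u=np.mgrid[:420,:560]
    c=np.stack([(u-K[0,2])/K[0,0]*d,(v-K[1,2])/K[1,1]*d,d],-1)
    W=c@R.from_euler("xyz",p["orientation"],degrees=True).as_matrix().T+p["eye"]
    W[d<=0]=np.nan
    return W
def proj(n,P):
    p=optics.camera_params(n);c=(np.atleast_2d(P)-p["eye"])@R.from_euler("xyz",p["orientation"],degrees=True).as_matrix()
    q=c@p["camera_matrix"].T
    return q[:,:2]/q[:,2:]
E
python3 - <<'E'
from h import *
for n in("side","top"):
    W=cloud(n,np.load(f"pics/{n}0.npy"))
    m=(abs(W[...,2]-54)<5)&(W[...,0]>330)&(W[...,0]<580)&(W[...,1]>-10)&(W[...,1]<215)
    m=cv2.morphologyEx(m.astype(np.uint8),cv2.MORPH_OPEN,np.ones((5,5)))
    k,l,st,_=cv2.connectedComponentsWithStats(m); i=1+st[1:,4].argmax()
    P=W[l==i]; print(n,len(P),np.median(P[:,2]),cv2.minAreaRect(P[:,:2].astype(np.float32)))
    print(np.round(cv2.boxPoints(cv2.minAreaRect(P[:,:2].astype(np.float32)))))
    # front face points
im=np.hstack([cv2.resize(cv2.imread("pics/side0.png"),(400,300)),cv2.resize(cv2.imread("pics/top0.png"),(400,300))])
a=cv2.imread("pics/side0.png")
x,y=proj("side",[500,120,30])[0].astype(int)
c=cv2.resize(a[max(0,y-75):y+75,max(0,x-100):x+100],(400,300),interpolation=cv2.INTER_CUBIC)
cv2.imwrite("pics/a.png",np.vstack([im,np.hstack([c,c*0])]));print(x,y)
E
```

```text
side 4175 52.97165576550128 ((450.6650390625, 91.66426086425781), (172.47572326660156, 140.24224853515625), 24.15390968322754)
[[343. 120.]
 [401.  -8.]
 [558.  63.]
 [501. 191.]]
top 4290 54.74786406692078 ((451.17303466796875, 92.00961303710938), (169.8921356201172, 135.9379119873047), 24.355209350585938)
[[346. 119.]
 [402.  -5.]
 [557.  65.]
 [501. 189.]]
288 261
```

View pics/a.png

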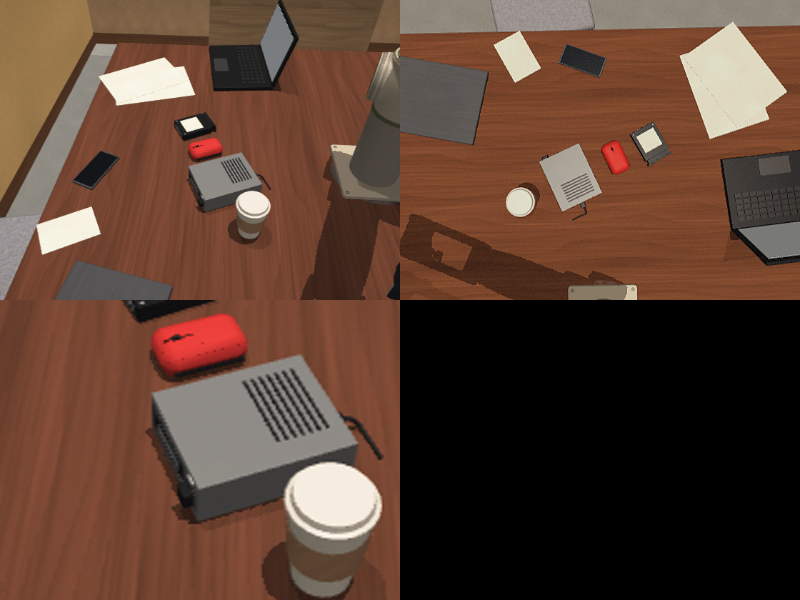

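The picture shows the grey dock (side view around 230,180 of the left half), with the key on its front at the left corner by the cup. The mouse (red) and the spare lie behind it, and the cup stands to the right. Both depth views put the dock centre at (451,92) with the front facing 24.3°, so the slot is at about (535,112) and the key face at about (519,177). I'll turn by -42.5° about tool z, then move over.

```bash
python3 -m pendant '[[0.6,0,0,0,-8.5],[0.6,0,0,0,-8.5],[0.6,0,0,0,-8.5],[0.6,0,0,0,-8.5],[0.6,0,0,0,-8.5]]' 30
python3 -m pendant '[[0.6,-33,11.4,0,0],[0.6,-33,11.4,0,0],[0.6,-33,11.4,0,0],[0.6,-33,11.4,0,0],[0.6,-33,11.4,0,0],[0.6,-33,11.4,0,0],[0.6,-33,11.4,0,0],[0.6,-33,11.4,0,0]]'
python3 -m pendant '[[0.6,-33,11.4,0,0],[0.6,-33,11.4,0,0],[0.6,-33,11.4,0,0],[0.6,-33,11.4,0,0],[0.6,-33,11.4,0,0],[0.6,-33,11.4,0,0],[0.6,-33,11.4,0,0],[0.6,-33,11.4,0,0],[0.6,0,0,0,0]]'
```

```text
time: 1.5
tool_pos: [187.5, 570.0, 231.3]
tcp_rot: [180.0, -0.0, 114.6]
ft_force: [-0.4, 0.2, 0.3]
finger_gap: 51.3
time: 2.3
tool_pos: [380.1, 365.8, 231.5]
tcp_rot: [180.0, -0.0, 114.3]
ft_force: [-0.1, 0.2, -0.6]
finger_gap: 51.6
time: 3.2
tool_pos: [573.1, 160.3, 231.0]
tcp_rot: [180.0, 0.1, 114.1]
ft_force: [-1.0, 0.1, 0.3]
finger_gap: 51.3
```

```bash
python3 -m pendant '[[0.6,5,0,35,0],[0.6,0,0,35,0],[0.6,0,0,35,0],[0.6,0,0,35,0],[0.6,0,0,30,0],[0.6,0,0,25,0],[0.6,0,0,12,0],[0.6,0,0,8,0],[0.6,0,0,2,0],[0.6,0,0,0,0]]'
python3 - <<'E'
from h import *
cs=[]
f=np.array([.911,.4115,0]);y=np.array([.4115,-.911,0]);S=np.array([535,112.4,28])
K=S+12*f-65.5*y
for n in("side","top"):
    im,d=optics.snapshot(n); np.save(f"pics/{n}1.npy",d)
    for P,c in((S,(0,255,0)),(K,(0,0,255)),(S-33*y+55*f,(255,0,0))):
        a=proj(n,P)[0]; print(n,a.round()); cv2.circle(im,tuple(int(t) for t in a),1,c,-1)
    u,v=proj(n,S+30*f)[0].astype(int)
    cs.append(cv2.resize(im[v-75:v+75,u-50:u+50],(400,600),interpolation=cv2.INTER_CUBIC))
cv2.imwrite("pics/b.png",np.hstack(cs))
E
```

```text
time: 4.2
tool_pos: [569.6, 168.6, 15.3]
tcp_rot: [179.9, 0.0, 114.3]
ft_force: [-0.2, -0.1, -0.6]
finger_gap: 51.0
side [272. 258.]
side [278. 283.]
side [252. 277.]
top [230. 211.]
top [202. 218.]
top [207. 196.]
```

View pics/b.png

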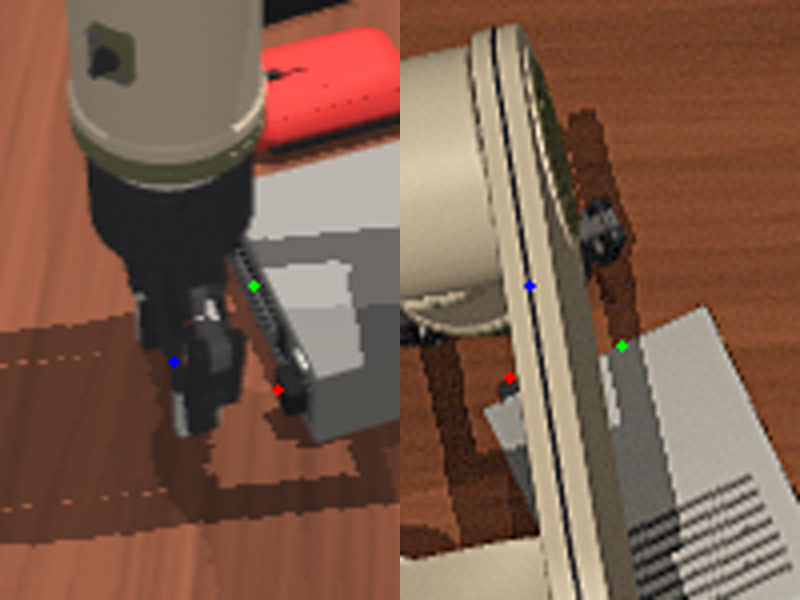

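The side crop shows the key at about (292,388), with the dots consistent with it, and the fingers standing clear in front. The right-hand finger is lined up with the key; I need to shift 4 mm sideways and then advance.

```bash
python3 -m pendant '[[0.6,-2,-6,1,0],[0.6,-2,-6,1,0],[0.6,0,-6,0,0],[0.6,0,-4,0,0],[0.6,0,-2,0,0],[0.6,0,0,0,0]]'
python3 -m pendant '[[0.6,0,-1.5,0,0],[0.6,0,-1.5,0,0],[0.6,0,0,0,0]]'
python3 -m pendant '[[0.6,0,-1.5,0,0],[0.6,0,-1.5,0,0],[0.6,0,0,0,0]]'
```

```text
time: 4.9
tool_pos: [548.4, 154.6, 12.3]
tcp_rot: [-180.0, -0.0, 114.3]
ft_force: [0.8, -0.5, 0.7]
finger_gap: 51.0
time: 5.2
tool_pos: [545.8, 153.6, 12.2]
tcp_rot: [-180.0, -0.0, 114.3]
ft_force: [0.1, 1.1, 0.5]
finger_gap: 51.2
time: 5.5
tool_pos: [542.9, 152.3, 12.2]
tcp_rot: [-180.0, -0.0, 114.3]
ft_force: [-0.7, 0.1, -0.0]
finger_gap: 51.2
```

```bash
python3 -m pendant '[[0.6,0,-1,0,0],[0.6,0,-1,0,0],[0.6,0,0,0,0]]'
python3 -m pendant '[[0.6,0,-1,0,0],[0.6,0,-1,0,0],[0.6,0,0,0,0]]'
```

```text
time: 5.8
tool_pos: [541.7, 151.6, 12.4]
tcp_rot: [179.9, 0.0, 114.3]
ft_force: [3.3, 2.2, -2.7]
finger_gap: 51.2
time: 6.1
tool_pos: [539.9, 150.8, 12.5]
tcp_rot: [179.9, 0.0, 114.3]
ft_force: [-2.0, 0.8, 1.0]
finger_gap: 51.4
```

```bash
python3 -m pendant '[[0.6,0,-1,0,0],[0.6,0,0,0,0]]'
python3 -c "
from h import *
print(r.sense()['ft_force'],r.sense()['wrist_torque'])"
python3 -m pendant '[[0.6,0,-1,0,0],[0.6,0,0,0,0]]'
python3 -c "
from h import *
s=r.sense();print(s['ft_force'],s['wrist_torque'])
print(optics.search_frame('side','cartridge_front') if 0 else '')
cs=[]
for n in('side','top'):
    im,d=optics.snapshot(n); u,v=proj(n,[535+20,112+30,28])[0].astype(int)
    cs.append(cv2.resize(im[v-75:v+75,u-50:u+50],(400,600),interpolation=cv2.INTER_CUBIC))
cv2.imwrite('pics/c.png',np.hstack(cs))
"
```

```text
time: 6.3
tool_pos: [540.0, 150.7, 13.1]
tcp_rot: [179.8, 0.0, 114.3]
ft_force: [7.2, 2.0, -3.3]
finger_gap: 51.5
[ 7.17820668  1.99825231 -3.27625076] [ 0.53202314 -1.23436891  0.10661171]
time: 6.5
tool_pos: [539.3, 150.4, 13.1]
tcp_rot: [179.8, 0.0, 114.3]
ft_force: [8.0, 4.1, -4.2]
finger_gap: 51.3
[ 8.00200511  4.1303861  -4.15717735] [ 0.57772872 -1.29727156  0.08682004]
```

View pics/c.png

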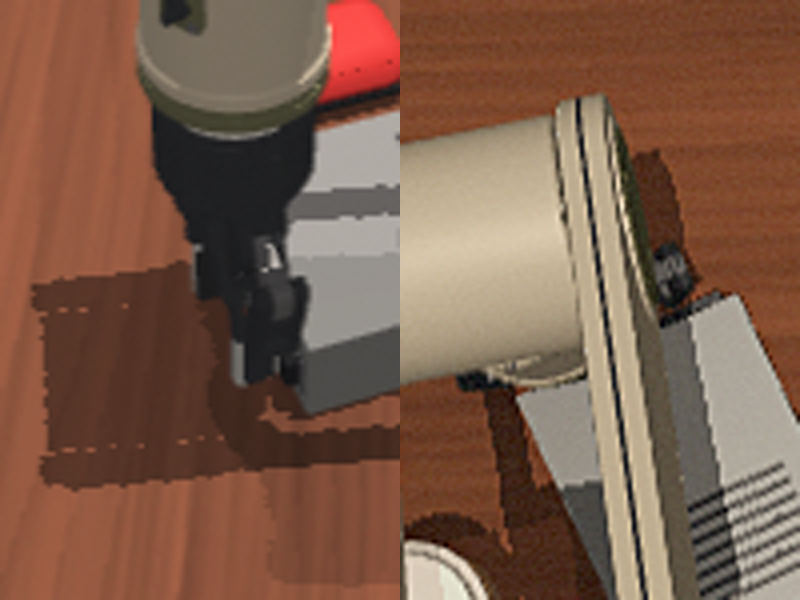

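Popped: the top view shows a black sliver ahead of the slot at about (715,300). The wrist moment also splits the 9 N into about 5.8 N on the cartridge finger and 3.2 N on the key finger. I'll hold briefly, then swing the cartridge finger back about 7 mm while the key stays in, so it passes 12 mm. After that, straight back slowly.

```bash
python3 -m pendant '[[0.6,0,0,0,0],[0.6,0,0,0,0],[0.6,0,0.45,0,-0.75],[0.6,0,0.45,0,-0.75],[0.6,0,0.45,0,-0.75],[0.6,0,0.45,0,-0.75],[0.6,0,0.45,0,-0.75],[0.6,0,0.45,0,-0.75],[0.6,0,0.45,0,-0.75],[0.6,0,0.45,0,-0.75]]'
python3 -c "
from h import *
s=r.sense();print(s['ft_force'],s['wrist_torque'])"
python3 -m pendant '[[0.6,0,1,0,0],[0.6,0,1,0,0],[0.6,0,1,0,0],[0.6,0,1,0,0],[0.6,0,1,0,0],[0.6,0,1,0,0],[0.6,0,0,0,0]]'
python3 -c "
from h import *
s=r.sense();print(s['ft_force'],s['wrist_torque'])"
```

```text
time: 7.6
tool_pos: [542.3, 152.5, 13.3]
tcp_rot: [179.8, 0.0, 120.3]
ft_force: [6.2, 5.2, -2.1]
finger_gap: 50.8
[ 6.19010358  5.16013284 -2.1161959 ] [ 0.96007229 -0.90387087  0.01987669]
time: 8.3
tool_pos: [546.5, 154.6, 12.5]
tcp_rot: [180.0, 0.0, 120.3]
ft_force: [5.3, 2.6, -0.9]
finger_gap: 51.7
[ 5.31174134  2.62372784 -0.91815133] [ 0.43270259 -0.7210143   0.15461726]
```

```bash
python3 -m pendant '[[0.6,0,1,0,0],[0.6,0,1,0,0],[0.6,0,1,0,0],[0.6,0,1,0,0],[0.6,0,1,0,0],[0.6,0,1,0,0],[0.6,0,0,0,0]]'
python3 -c "
from h import *
s=r.sense();print(s['ft_force'],s['wrist_torque'])"
python3 -m pendant '[[0.6,0,1,0,0],[0.6,0,1,0,0],[0.6,0,1,0,0],[0.6,0,1,0,0],[0.6,0,1,0,0],[0.6,0,1,0,0],[0.6,0,0.5,0,0],[0.6,0,0,0,0]]'
python3 -c "
from h import *
s=r.sense();print(s['ft_force'],s['wrist_torque'])"
```

```text
time: 9.0
tool_pos: [551.5, 157.6, 12.4]
tcp_rot: [180.0, 0.0, 120.3]
ft_force: [3.2, 0.8, 1.0]
finger_gap: 51.1
[3.16099439 0.77910221 1.02623466] [ 0.12097721 -0.64437075  0.04492053]
time: 9.8
tool_pos: [556.2, 160.7, 11.8]
tcp_rot: [-179.9, -0.0, 120.3]
ft_force: [0.2, 0.3, -0.6]
finger_gap: 51.2
[ 0.21611961  0.32034967 -0.64141568] [ 0.02623598 -0.04273082 -0.03362986]
```

Force has dropped to zero, so the spring is spent. I'll back off, rise and check.

```bash
python3 -m pendant '[[0.6,0,2,0,0],[0.6,0,6,0,0],[0.6,0,15,0,0],[0.6,0,20,-10,0],[0.6,0,20,-35,0],[0.6,0,10,-40,0],[0.6,0,0,-40,0],[0.6,0,0,-40,0],[0.6,40,0,-30,0],[0.6,40,0,0,0]]'
python3 -m pendant '[[0.6,40,10,0,0],[0.6,40,10,0,0],[0.6,40,10,0,0],[0.6,40,10,0,0],[0.6,40,10,0,0],[0.6,0,0,0,0]]'
python3 - <<'E'
from h import *
cs=[]
f=np.array([.911,.4115,0]);y=np.array([.4115,-.911,0]);S=np.array([535,112.4,28])
for n in("side","top"):
    im,d=optics.snapshot(n); W=cloud(n,d)
    L=(W-S)@np.stack([f,y,[0,0,1]],1)
    m=(L[...,0]>4)&(L[...,0]<70)&(abs(L[...,1])<38)&(L[...,2]>3)&(L[...,2]<20)
    if m.any(): print(n,m.sum(),"out",np.percentile(L[m][:,0],[1,50,97,100]).round(1),"z",np.median(W[m][:,2]).round(1),"y",L[m][:,1].min().round(),L[m][:,1].max().round())
    for q in("cartridge_front","key_face","mouse","cup","spare"):
        print(q,[(np.round(x["at"]),round(x["score"],2)) for x in optics.search_frame(n,q)[:2]])
    u,v=proj(n,S+20*f)[0].astype(int)
    cs.append(cv2.resize(im[v-75:v+75,u-50:u+50],(400,600),interpolation=cv2.INTER_CUBIC))
cv2.imwrite("pics/d.png",np.hstack(cs))
E
```

```text
time: 10.8
tool_pos: [582.8, 267.9, 214.4]
tcp_rot: [179.4, 0.1, 120.1]
ft_force: [1.1, 1.0, 0.3]
finger_gap: 50.9
time: 11.4
tool_pos: [519.1, 469.9, 206.8]
tcp_rot: [-180.0, -0.1, 120.6]
ft_force: [-0.2, -0.2, 0.9]
finger_gap: 51.4
cartridge_front []
key_face [(array([419., 113.,  52.]), 0.58)]
mouse []
cup [(array([385., 258., 110.]), 0.6)]
spare []
top 382 out [ 4.4 17.1 29.2 30.5] z 40.9 y -38.0 38.0
cartridge_front [(array([550., 116.,  41.]), 0.85)]
key_face []
mouse [(array([512., -50.,  36.]), 0.69)]
cup [(array([385., 235., 119.]), 0.72)]
spare [(array([ 554., -164.,   25.]), 0.94)]
```

View pics/d.png

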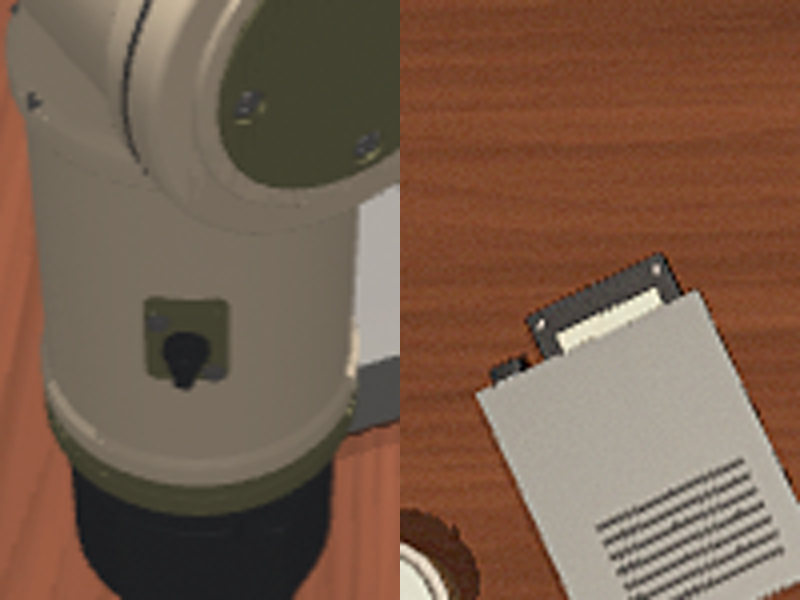

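The top view shows the cartridge with its front edge at about (530,320)–(660,255), square to the dock. It is about 30 mm out with its top at 41 mm, and the key stands out at (510,370). Mouse, cup and spare are unmoved and the arm is clear.

```bash
python3 -c "
from h import *
hand_in(); print(r.sense()['time'])"
```

```text
the job is handed in; nothing more can be done
the job is handed in; nothing more can be done
```

The cartridge is ejected and standing about 30 mm out of the slot, and I handed the job in. No verdict was reported.

**What I did:** One finger pushed the key in about 3.4 mm. The other finger stopped the cartridge about 8 mm out, with roughly 6 N on it. I swung that finger back while the key stayed in, until the cartridge was past 12 mm. Then I drew both fingers back at about 10 mm/s until the force fell to zero, and moved the arm clear by about 11.4 s.

**Last checks (top camera):**
- **Cartridge:** its front is about 30 mm out. Its top is at about 41 mm, as expected when level, and by eye it is in line with the dock.
- **Key:** it is back out, judged by eye only.
- **Mouse, cup and spare:** all within about 4 mm of their first readings, which is within the network's error.

**Not confirmed:** the arm blocked the side camera at the end. It did not find the cartridge, mouse or spare, and its one key report was a false one on the dock's top. The final state therefore rests on the top view and the force readings alone.

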